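# Hang the rinsing basket up to drip

## Task

The wire basket of rinsed parts has to drip off. Leave it standing where it is while you swing its folded bail up until the bail stands upright, then carry the basket by the bail to the drip stand and hang it gently on the hook, with the bail bar lying in the dips of both prongs, and the basket hanging level, still and free. Do not tip the basket so far that parts could fall out, and leave the blocks and the steel cup where they are.

Things in the scene. Friction and masses are not known exactly. Their poses are not given: they have to be found in the camera images.
- basket: Loose square steel-wire basket, 130 x 130 mm, rim 62 mm high, with ivory plates fixed inside, their heap below the rim; 0.47 to 0.72 kg in all. Stands on the bench. Origin: centre of its underside; z up; y along the bail's hinge line; x points away from the side the bail is folded to. Steel ears, 22 mm wide, up to 83 mm high, stand on the middle of its +y and -y walls.
- bail_pivot (a point): Middle of the bail's hinge line, over the basket's centre, 74 mm above its underside. Axes as basket. The bail is a U of 5 mm steel wire: two arms at y = -71 and +71 mm outside the basket, and a crossbar 90 mm from this line, straight for 114 mm, with rounded corners.
- bail (a joint): Bail angle about the basket's y axis: 0 = folded level, out over the basket's -x side; 1.571 = upright; 3.14 = level on the other side. Starts 0.05 to 0.45 above level, its bar centre then 14 to 24 mm outside the rim. Snug pivots: it stays at any angle it is left at (0.03 N m friction); about 0.7 N on the bar swings it.
- bail_grip (a point): Centre of the bail's crossbar and of its blue plastic sleeve, 12 mm thick, 46 mm long along the basket's y axis. 90 mm from the pivot line; 164 mm above the basket's underside when the bail is upright. Left and right of the sleeve the bar is bare 5 mm wire.
- stand: Drip stand, fixed to the bench: a drip pan 220 x 220 mm, 22 mm high, and on its +x side a post 24 mm square, 276 mm tall, its near face (a 96 mm wide plate up high) 134 mm from the pan's centre. A twin-prong hook reaches from the post towards -x over the pan. Origin: centre of the pan's underside, under the dips of the prongs; z up; -x points out of the hook's open end.
- hook_seat (a point): Where the centre of the bail bar belongs: midway between the prongs, 253.5 mm above the bench; axes as stand. The prongs are 8 mm steel rods along x at y = -35 and +35 mm (62 mm free between them). Each has a dip, flat from x = -12 to +12 mm, its top 2.5 mm below this point. Behind, it rises to a level arm, top 12.5 mm above this point, that runs to the post.
- hook_tips (a point): Midway between the red ball ends (11 mm) of the two prongs, at the hook's open -x end: 26.5 mm in front of the seat point; the balls' tops are 25 mm above the seat point. Axes as stand.
- blocks: Bystander: three ivory plastic blocks stuck together, 55 x 54 x 50 mm high, standing loose on the bench. Origin: centre of the underside.
- cup: Bystander: loose grey steel cup, 68 mm across, 55 mm high. Origin: centre of the underside.

How it is judged:
By the outcome, as a careful person would: the job done as asked, in the order asked, and still so for the second after the job is handed in, with the robot touching nothing.
It also fails if it takes over 72 s, if anything falls off the work surface, if the arm or the gripper's body presses on something with over 40 N, if the wrist force passes 120 N, or if a joint passes its speed limit or range.

## Robot

A 6-joint arm with a two-finger parallel gripper is mounted at the origin on the work surface. World frame = base frame: x ahead of the robot, y to its left, z up, the work surface at z = 0. Lengths are in m, angles in rad, forces in N, time in s.
With the tool pointing down it reaches from about 0.275 to 0.85 m from the base axis. Payload 5.2 kg.
Tool frame: the origin (TCP) lies at the very end of the fingers, on their centre line; the grasp point (between the pads) lies 19 mm behind it; z points along the fingers, y is the line along which they close (so a half turn about z gives the same grasp; the last joint's range is limited). The gripper opens to 85 mm and grips with 20 to 120 N. Pads are 22 mm wide; open, the fingers measure 114 mm over their backs; the gripper's body (76 mm by 85 mm) begins 54 mm behind the grasp point. The pads swing forward as they close: fully open they stand 13 mm farther back than shut.
Start: joints at [-1.313, 0.259, 1.535, -0, 1.348, -0.203], TCP at [0.245, -0.493, 0.231] pointing down, gripper open.
Joint ranges: [-3.14, 3.14], [-0.91, 2.08], [0.19, 2.58], [-1.22, 4.36], [0.22, 2.71], [-3.12, 3.12]. Speed limits (rad/s): [2.57, 2.57, 3.14, 3.14, 3.14, 3.14].

## Interface

Orientations are given as [roll, pitch, yaw] about the fixed x, y, z axes, in that order (R = Rz(yaw) Ry(pitch) Rx(roll)).
In Python, from workcell import manip, order, get_image, camera_params gives the robot as it stands (manip), with the cameras as plain functions and the job (order).
- The arm moves only by the shell command python3 inch.py FILE [FORCE], which reads ROWS from the file FILE. ROWS is a JSON object whose key "offsets" holds a list of rows, 1 to 20 of them, each of 7 numbers: a rotation vector rx, ry, rz in parts of the range, where 1.0 means 2 rad, then dx, dy, dz in shares of the most that a row can go, 1 being 62.5 mm, then the finger opening in m; each row shifts and turns the commanded pose from where the row before left it, along the tool's axes as they then stand; what a row does not reach is not made up. A row lasts 1/8 s, in which the tool goes at most 0.0625 m and 0.188 rad, less where a joint would pass 70% of its speed; a pose out of reach is approached as far as the arm can. The fingers move at their own pace and stop on an object; FORCE is the grip in N (left out, the last holds). Time passes only in rows, so rows that do not move let the fingers close. It prints the time, the measured TCP pose, the force, the opening and the grip force at its end. Shift and turn numbers lie between -1 and 1, and a call with a number outside is refused. Input that does not fit is refused with a message, and nothing moves.
- manip.get_state(): the state, without advancing time (a new reading comes with each control period).
- get_image(name): name is "scene" or "top" or "wrist"; returns the picture (384x512x3 uint8, red, green, blue); there is no depth.
- camera_params(name): a dict with "fx", "fy", "cx", "cy" (pixels), "k1" (the pictures are not rectified: a ray, as slopes to the right and down, at radius r is drawn at 1 + k1 r^2 times it, then the intrinsics apply), "view" (4x4, takes a point from world to camera coordinates). Camera axes: x right, y down, z forward; pixel columns grow to the right and rows downward; lengths in m; the calibration is good to about 2 mm. A picture is of the moment at which its call begins: read the wrist's pose just before it. camera_params takes no time and is no camera call; for the wrist camera it gives the pose at the moment of the call.
- order.sign_off(): hands the job in; it is judged then, once.
The state is a dict: "time": time; "joint_positions": joint angles; "qd": joint speeds; "joint_efforts": joint torques, N m; "eef_pos": TCP position; "tcp_rot": TCP orientation; "force": force on the tool from outside, world axes, zero at the start; "moment": the same for the moment, N m; "finger_gap": finger opening in m; "grip_force": force on a finger pad.
Only numpy, scipy, OpenCV 4.12 (cv2) and the standard library are available. Lean on these libraries where they do the work, as an engineer would, in place of code of your own. Each camera call takes 0.05 s, during which the arm holds its last target. There are 200 camera calls.

## Working session

There is one attempt and no reset: what is moved stays moved. The work goes in short steps, Python scripts to look and compute and a shell command to move; the robot and the scene stay as the last step left them, time stands still between calls to the robot, and variables do not carry over. Pictures are saved under pics/ and viewed, at most 11 in all, crops included, and the job is handed in when it is done.

```bash
ls; mkdir -p pics; python3 - <<'E'
from workcell import manip, order, get_image, camera_params
import cv2
s=manip.get_state(); print(s)
for n in("scene","top"):
    im=get_image(n); cv2.imwrite(f"pics/{n}0.png",im[...,::-1]); p=camera_params(n); print(n,p)
E
```

```text
inch.py
pics
workcell.py
{'time': 0.0, 'joint_positions': array([-1.31278021e+00,  2.59341034e-01,  1.53613193e+00,  2.90712877e-05,
        1.34799722e+00, -2.02795599e-01]), 'qd': array([ 2.08928930e-03, -8.06833257e-04,  2.57160348e-05, -3.78223284e-04,
        1.78127964e-03,  7.77676339e-04]), 'joint_efforts': array([ 4.86096033e-04, -4.46020854e+01, -2.90564758e+01, -2.61194455e-04,
        1.16175579e-02, -1.84525300e-05]), 'eef_pos': array([ 0.24446096, -0.49207318,  0.23045616]), 'tcp_rot': array([-3.13975931e+00, -4.05910134e-04,  4.60804896e-01]), 'force': array([0.27581887, 0.86336854, 0.31998045]), 'moment': array([-0.03279693,  0.00256197,  0.0231987 ]), 'grip_force': 0.0, 'finger_gap': 0.08526729694853746}
scene {'fx': 433.46734447915514, 'fy': 433.46734447915514, 'cx': 256.4181089920377, 'cy': 188.63066528809236, 'k1': 0.026411060406390467, 'view': array([[ 0.28460016,  0.95856841,  0.01222063, -0.17232854],
       [ 0.56938303, -0.15876738, -0.80659524, -0.16709128],
       [-0.77123649,  0.23651536, -0.59097781,  1.46844872],
       [ 0.        ,  0.        ,  0.        ,  1.        ]])}
top {'fx': 498.0056153770819, 'fy': 498.0056153770819, 'cx': 254.67262805364496, 'cy': 188.87414551872706, 'k1': -0.04296861224970686, 'view': array([[ 0.02278262, -0.99973816,  0.00213673, -0.00602047],
       [-0.97922004, -0.02274575, -0.2015211 ,  0.56202611],
       [ 0.20151693,  0.00249885, -0.97948184,  1.12914775],
       [ 0.        ,  0.        ,  0.        ,  1.        ]])}
```

View pics/scene0.png

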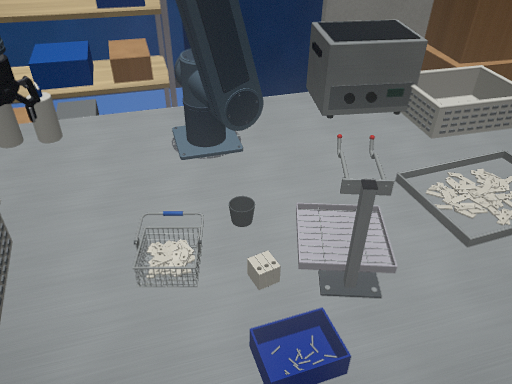

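View pics/top0.png

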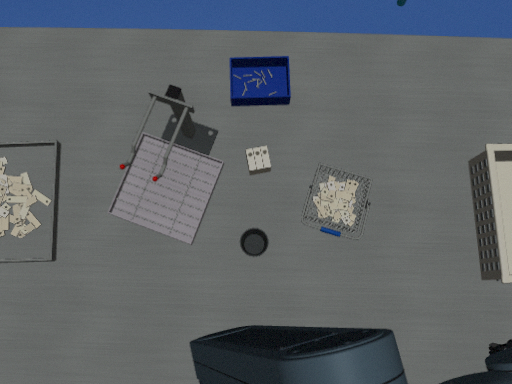

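The scene view shows the basket at (170,255) with its blue sleeve at (173,213), and red balls at (340,136) and (372,137). The top view has the basket at (337,202), the sleeve at (330,231), and red balls at (123,166) and (155,179). Blocks and cup stand between basket and stand.

```bash
cat > h.py <<'E'
import numpy as np, cv2
from workcell import manip, order, get_image, camera_params
def und(p,uv):
    uv=np.atleast_2d(np.float64(uv)); d=(uv-[p["cx"],p["cy"]])/[p["fx"],p["fy"]]; r=d.copy()
    for _ in range(20): r=d/(1+p["k1"]*(r**2).sum(1,keepdims=True))
    return r
def ray(p,uv):
    r=und(p,uv); V=p["view"]; R=V[:3,:3]
    return -R.T@V[:3,3], np.c_[r,np.ones(len(r))]@R
def plane(p,uv,z):
    o,d=ray(p,uv); return o+d*((z-o[2])/d[:,2:])
def tri(p1,u1,p2,u2):
    o1,d1=ray(p1,u1);o2,d2=ray(p2,u2);d1=d1[0];d2=d2[0]
    t=np.linalg.lstsq(np.c_[d1,-d2],o2-o1,rcond=None)[0]
    a=o1+t[0]*d1;b=o2+t[1]*d2; return (a+b)/2,np.linalg.norm(a-b)
def proj(p,X):
    c=np.atleast_2d(X)@p["view"][:3,:3].T+p["view"][:3,3]; r=c[:,:2]/c[:,2:]
    return r*(1+p["k1"]*(r**2).sum(1,keepdims=True))*[p["fx"],p["fy"]]+[p["cx"],p["cy"]]
def blobs(im,col,roi=None,mn=8):
    h=cv2.cvtColor(im,cv2.COLOR_RGB2HSV)
    if col=="red": m=cv2.inRange(h,(0,130,70),(8,255,255))|cv2.inRange(h,(172,130,70),(180,255,255))
    else: m=cv2.inRange(h,(100,140,60),(125,255,255))
    if roi: k=np.zeros_like(m); x0,y0,x1,y1=roi; k[y0:y1,x0:x1]=1; m=m*k
    n,l,s,c=cv2.connectedComponentsWithStats(m)
    return [(c[i],s[i,4],cv2.minAreaRect(np.argwhere(l==i)[:,::-1].astype(np.float32))) for i in range(1,n) if s[i,4]>=mn]
E
python3 - <<'E'
from h import *
S,T=[cv2.imread(f"pics/{n}0.png")[...,::-1].copy() for n in("scene","top")]
ps,pt=camera_params("scene"),camera_params("top")
rs=sorted(blobs(S,"red",(300,120,400,160)),key=lambda b:b[0][0]); rt=sorted(blobs(T,"red",(100,150,180,200)),key=lambda b:b[0][0])
print(rs,rt)
B=[tri(ps,a[0],pt,b[0]) for a,b in zip(rs,rt)]; print(B)
bs=blobs(S,"blue",(130,200,220,225)); bt=blobs(T,"blue",(300,220,360,245)); print(bs,bt)
print(tri(ps,bs[0][0],pt,bt[0][0]))
c1=cv2.resize(T[150:250,290:385],None,fx=6,fy=6,interpolation=cv2.INTER_CUBIC);cv2.imwrite("pics/c1.png",c1[...,::-1])
c2=cv2.resize(S[200:295,125:215],None,fx=6,fy=6,interpolation=cv2.INTER_CUBIC);cv2.imwrite("pics/c2.png",c2[...,::-1])
E
```

```text
[(array([339.33333333, 135.73333333]), np.int32(15), ((339.0, 135.5), (3.0, 4.0), 90.0)), (array([371.61538462, 136.61538462]), np.int32(13), ((371.5, 136.5), (3.0, 3.0), 90.0))] [(array([121.95, 166.1 ]), np.int32(20), ((122.0, 166.0), (4.0, 4.0), 90.0)), (array([154.78947368, 178.26315789]), np.int32(19), ((155.0, 178.0), (4.0, 4.0), 90.0))]
[(array([0.54308002, 0.23437625, 0.28196775]), np.float64(0.06283668963259569)), (array([0.55158514, 0.23512271, 0.26853964]), np.float64(0.07003158091028394))]
[(array([172.01754386, 213.05263158]), np.int32(57), ((172.0, 213.5), (3.0, 18.0), 90.0))] [(array([330.15909091, 231.23863636]), np.int32(88), ((330.2660827636719, 231.2798309326172), (19.635440826416016, 4.40600061416626), 16.699243545532227))]
(array([ 0.46204733, -0.16764655,  0.08053658]), np.float64(0.002381752796461697))
```

View pics/c1.png

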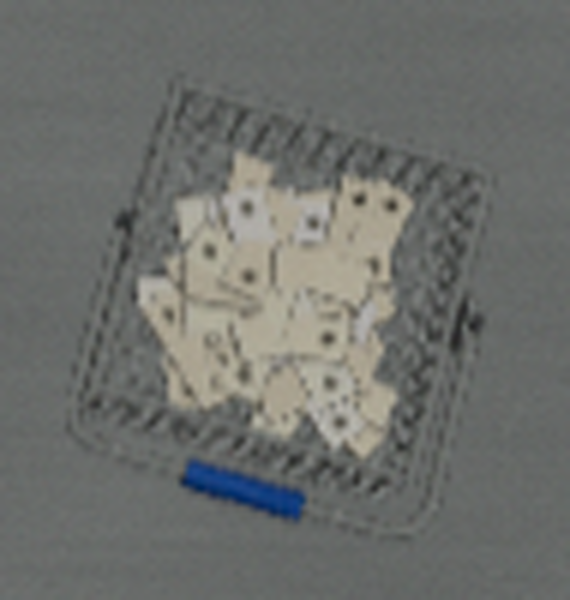

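The crop shows the bail folded toward the robot, with the sleeve at (245,490). The ears/pivots are at about (125,222) and (465,322), which is (310.8,187) and (367.5,203.5) in the full image. I paired the red balls the wrong way round, so I'll swap them.

```bash
python3 - <<'E'
from h import *
ps,pt=camera_params("scene"),camera_params("top")
b1,e1=tri(ps,[339.33,135.73],pt,[154.79,178.26]); b2,e2=tri(ps,[371.62,136.62],pt,[121.95,166.1]) 
print("balls",b1,e1,b2,e2,"dist",np.linalg.norm(b1-b2))
d=(b2-b1)[:2]; # b1 is -y? stand y along prongs sep
yaw=np.arctan2(d[1],d[0])-np.pi/2; print("stand yaw",yaw)
ex=np.array([np.cos(yaw),np.sin(yaw)]); print("seat",(b1+b2)[:2]/2+0.0265*ex)
# pan corners at z=.022, post top
print("pan corners", plane(pt,[[145,134],[223,161],[192,243],[110,212]],0.022))
pan=plane(pt,[[145,134],[223,161],[192,243],[110,212]],0.022).mean(0); print("pan c",pan)
E1,E2=plane(pt,[[310.8,187],[367.5,203.5]],0.074); print("ears",E1,E2,np.linalg.norm(E1-E2))
y=(E1-E2)[:2]; by=np.arctan2(y[1],y[0])-np.pi/2; print("basket yaw",by,"piv",(E1+E2)/2)
s,_=tri(ps,[172.02,213.05],pt,[330.16,231.24]); bx=np.array([np.cos(by),np.sin(by)]); v=s[:2]-(E1+E2)[:2]/2
print("sleeve in basket",v@bx, v@[-bx[1],bx[0]], s)
l=plane(pt,[[330.27-9*np.cos(.2915),231.28-9*np.sin(.2915)],[330.27+9*np.cos(.2915),231.28+9*np.sin(.2915)]],s[2]); q=l[0]-l[1];print("sleeve yaw",np.arctan2(q[1],q[0])-np.pi/2)
R=plane(pt,[[290+178/6,150+82/6],[290+490/6,150+180/6],[290+385/6,150+490/6],[290+85/6,150+405/6]],0.06); print("rim",R,R.mean(0))
E
```

```text
balls [0.53504713 0.20346445 0.2725375 ] 0.0035671816441845395 [0.55789449 0.26934818 0.27285087] 0.0028849488688524982 dist 0.06973353026588727
stand yaw -0.3338059863300018
seat [0.57150807 0.22772382]
pan corners [[0.70382148 0.28617118 0.022     ]
 [0.63809252 0.08724503 0.022     ]
 [0.4330154  0.15452988 0.022     ]
 [0.50350499 0.35841163 0.022     ]]
pan c [0.5696086  0.22158943 0.022     ]
ears [ 0.56612761 -0.1249828   0.074     ] [ 0.52976138 -0.25789237  0.074     ] 0.13779498301289506
basket yaw -0.2670793765629589 piv [ 0.5479445  -0.19143759  0.074     ]
sleeve in basket -0.08913432844705949 0.00027969302227281285 [ 0.46204417 -0.16764388  0.08054166]
sleeve yaw -0.2724470543998678
rim [[ 0.62693333 -0.14791322  0.06      ]
 [ 0.58961269 -0.27241349  0.06      ]
 [ 0.46460596 -0.22827909  0.06      ]
 [ 0.49546698 -0.1109738   0.06      ]] [ 0.54415474 -0.1898949   0.06      ]
```

The rows are not in the units I measure in: shifts go in shares of 62.5 mm and turns go in shares of 2 rad. I convert before sending: -0.17 rad / 2 = -0.085.

```bash
echo '{"offsets":[[0,0,-0.085,0,0,0,0.03],[0,0,-0.085,0,0,0,0.03],[0,0,-0.085,0,0,0,0.03],[0,0,-0.085,0,0,0,0.03],[0,0,-0.08,0,0,0,0.03],[-0.0785,0,0,0,0,0,0.03],[-0.0785,0,0,0,0,0,0.03],[-0.0785,0,0,0,0,0,0.03],[-0.0785,0,0,0,0,0,0.03],[-0.0785,0,0,0,0,0,0.03],[0,0,0,0,0,0,0.03]]}' > mv.in && python3 inch.py mv.in 20
cat >> h.py <<'E'
from scipy.spatial.transform import Rotation as Ro
def pose():
    s=manip.get_state(); return s["eef_pos"],Ro.from_euler("xyz",s["tcp_rot"]),s
SL=np.array([.462,-.1677,.0805]); PV=np.array([.548,-.1915,.074]); BY=-.268
def tool(yawx,tilt): # tool y along heading yawx, tilted forward by tilt
    return Ro.from_euler("xyz",[np.pi,0,yawx+np.pi/2])*Ro.from_rotvec([-tilt,0,0])
def delta(tp,tr):
    p,r,s=pose(); print("t",round(s["time"],2),"rot",(r.inv()*tr).as_rotvec().round(3),"d",r.inv().apply(tp-p).round(4),"after-rot d",tr.inv().apply(tp-p).round(4))
E
python3 - <<'E'
from h import *
r=tool(BY,.785); z=r.apply([0,0,1]); delta(SL-.081*z,r)
p,rr,s=pose(); print(p,s["joint_positions"],z)
E
```

```text
time: 1.48
eef_pos: [0.2428, -0.4919, 0.2293]
tcp_rot: [2.357, -0.006, 1.296]
force: [-1.1, -0.1, 0.0]
finger_gap: 0.0299
grip_force: 0.0
t 1.48 rot [-0.001  0.001 -0.009] d [ 0.3705 -0.0196  0.1127] after-rot d [ 0.3706 -0.0164  0.113 ]
[ 0.2428346  -0.49186239  0.22931377] [-1.83033943  0.14330173  1.96729552  0.86330604  1.19225033 -1.95731036] [ 0.68159324 -0.18716968 -0.70738827]
```

Converted, 0.045 m is 0.72, 0.04 m is 0.64, -0.009 rad / 2 = -0.0045.

```bash
echo '{"offsets":[[0,0,0,0.48,-0.032,0.08,0.03],[0,0,0,0.72,-0.032,0.16,0.03],[0,0,0,0.72,-0.032,0.16,0.03],[0,0,0,0.72,-0.032,0.192,0.03],[0,0,0,0.72,-0.032,0.256,0.03],[0,0,0,0.72,-0.032,0.32,0.03],[0,0,0,0.72,-0.032,0.32,0.03],[0,0,0,0.64,-0.032,0.24,0.03],[0,0,0,0.48,-0.032,0.08,0.03],[0,0,-0.0045,0,0,0,0.03],[0,0,0,0,0,0,0.03]]}' > mv.in && python3 inch.py mv.in
python3 - <<'E'
from h import *
r=tool(BY,.785); z=r.apply([0,0,1]); delta(SL+.019*z,r)
p,rr,s=pose(); print(p,s["joint_positions"])
pw=camera_params("wrist"); im=get_image("wrist"); cv2.imwrite("pics/w1.png",im[...,::-1]); print(pw, proj(pw,SL), blobs(im,"blue",None,30))
E
```

```text
time: 2.85
eef_pos: [0.4088, -0.1546, 0.1397]
tcp_rot: [2.356, 0.008, 1.309]
force: [-0.2, 0.7, -0.2]
finger_gap: 0.0298
grip_force: 0.0
t 2.85 rot [0.001 0.001 0.01 ] d [ 0.0016 -0.0031  0.0996] after-rot d [ 0.0014 -0.003   0.0996]
[ 0.40875565 -0.15458134  0.1396572 ] [-1.11045139 -0.1559321   2.57660827  1.36168049  0.5691649  -2.00397477]
{'fx': 293.00846675617777, 'fy': 293.00846675617777, 'cx': 258.4247162491665, 'cy': 196.97566208915617, 'k1': 0.0018636635511267033, 'view': array([[ 0.68420721, -0.17796666,  0.70723996, -0.40547856],
       [-0.43386361, -0.87881948,  0.19859178,  0.03947214],
       [ 0.58619353, -0.44272361, -0.67850788, -0.05802183],
       [ 0.        ,  0.        ,  0.        ,  1.        ]])} [[255.15077105 199.99093188]] [(array([389.58829365,  15.18452381]), np.int32(2016), ((392.5, 18.5), (37.0, 67.0), 90.0)), (array([254.84633854, 201.51740696]), np.int32(833), ((255.0, 202.0), (58.0, 14.0), 90.0))]
```

View pics/w1.png

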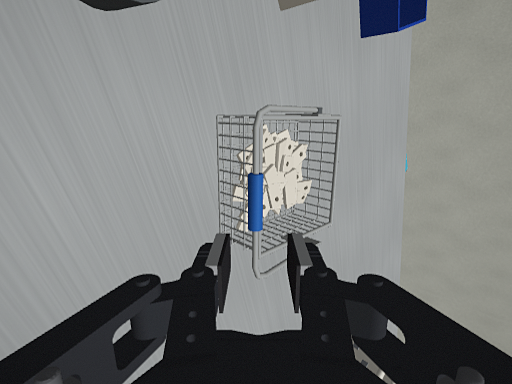

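The wrist view shows the sleeve at (255,201), 1.5 px from where my estimate puts it, with the jaws straddling its line. Advancing.

Converted, 0.02 m is 0.32, 0.018 m is 0.288, 0.01 rad / 2 = 0.005.

```bash
echo '{"offsets":[[0,0,0.005,0.016,-0.016,0.24,0.03],[0,0,0,0,-0.016,0.32,0.03],[0,0,0,0,-0.016,0.32,0.03],[0,0,0,0,0,0.288,0.03],[0,0,0,0,0,0.224,0.03],[0,0,0,0,0,0.128,0.03],[0,0,0,0,0,0,0.024],[0,0,0,0,0,0,0.024]]}' > mv.in && python3 inch.py mv.in
python3 - <<'E'
from h import *
r=tool(BY,.785); z=r.apply([0,0,1]); delta(SL+.019*z,r)
p,rr,s=pose(); print(p,s["joint_positions"],s["force"])
pw=camera_params("wrist"); im=get_image("wrist"); cv2.imwrite("pics/w2.png",im[...,::-1]); print(proj(pw,SL), blobs(im,"blue",None,30))
E
```

```text
time: 3.9
eef_pos: [0.4708, -0.1715, 0.0696]
tcp_rot: [2.356, -0.001, 1.298]
force: [-0.0, -0.0, -0.5]
finger_gap: 0.0243
grip_force: 0.0
t 3.9 rot [ 0.     0.003 -0.003] d [0.0014 0.001  0.0046] after-rot d [0.0013 0.001  0.0046]
[ 0.47080958 -0.17150366  0.06959742] [-0.88138468  0.24905508  2.53009021  2.19474094  0.52225287 -2.72177745] [-0.01861982 -0.02910275 -0.48977626]
[[261.42791356 255.92010109]] [(array([411.00754717,   4.81509434]), np.int32(530), ((420.0, 7.5), (15.0, 62.0), 90.0)), (array([261.42658908, 259.57833483]), np.int32(2234), ((261.5, 259.5), (95.0, 25.0), 90.0))]
```

View pics/w2.png

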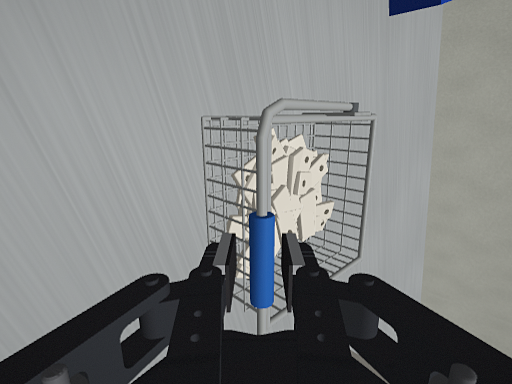

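Sleeve centred between the pads, at (261,259). I'll swing it along the arc with a loose cage and the lower finger lifting, in segments.

```bash
cat >> h.py <<'E'
def arc(phi,lead=.003,tilt=None,back=0.002):
    t=min(.785,np.pi/2-phi) if tilt is None else tilt
    bx=np.array([np.cos(BY),np.sin(BY),0]); ez=np.array([0,0,1.]); r=tool(BY,t)
    g=PV+.09*(-np.cos(phi)*bx+np.sin(phi)*ez)+lead*r.apply([0,1,0])
    print("phi",phi,end=" "); delta(g+(.019-back)*r.apply([0,0,1]),r)
E
python3 -c "
from h import *
for f in(.2,.35,.5): arc(f)"
```

```text
phi 0.2 t 3.95 rot [ 0.001  0.003 -0.003] d [ 0.0009  0.0128 -0.0046] after-rot d [ 0.0009  0.0128 -0.0046]
phi 0.35 t 3.95 rot [ 0.001  0.003 -0.003] d [ 0.001   0.0245 -0.0112] after-rot d [ 0.0009  0.0245 -0.0112]
phi 0.5 t 3.95 rot [ 0.001  0.003 -0.003] d [ 0.001   0.0372 -0.0159] after-rot d [ 0.0009  0.0371 -0.016 ]
```

Converted, 0.006 m is 0.096, 0.005 m is 0.08.

```bash
echo '{"offsets":[[0,0,0,0,0.064,-0.016,0.018],[0,0,0,0,0.064,-0.032,0.018],[0,0,0,0,0.08,-0.048,0.018],[0,0,0,0,0.096,-0.048,0.018],[0,0,0,0,0.096,-0.048,0.018]]}' > mv.in && python3 inch.py mv.in
python3 -c "
from h import *
p,r,s=pose(); print(s['joint_positions'].round(3),s['force'],s['qd'].round(2))
for f in(.35,.5,.65): arc(f)
pt=camera_params('top'); im=get_image('top'); b=blobs(im,'blue',(280,130,380,260));print(b)"
```

```text
time: 4.58
eef_pos: [0.4797, -0.1726, 0.096]
tcp_rot: [2.357, -0.0, 1.3]
force: [-0.1, 0.7, -0.9]
finger_gap: 0.0182
grip_force: 0.5
[-0.856  0.16   2.483  1.999  0.444 -2.477] [-0.07198973  0.6984438  -0.93337556] [ 0.04 -0.16 -0.09 -0.41 -0.12  0.5 ]
phi 0.35 t 4.58 rot [-0.     0.002 -0.002] d [-0.0002 -0.0004  0.0011] after-rot d [-0.0002 -0.0004  0.0011]
phi 0.5 t 4.58 rot [-0.     0.002 -0.002] d [-0.0001  0.0122 -0.0037] after-rot d [-0.0002  0.0122 -0.0037]
phi 0.65 t 4.58 rot [-0.     0.002 -0.002] d [-0.0001  0.0254 -0.0065] after-rot d [-0.0002  0.0254 -0.0065]
[(array([325.62068966, 225.79310345]), np.int32(29), ((325.54998779296875, 225.8500213623047), (6.008327484130859, 4.427187919616699), 18.434947967529297))]
```

Converted, 0.007 m is 0.112, 0.006 m is 0.096.

```bash
echo '{"offsets":[[0,0,0,0,0.096,-0.016,0.018],[0,0,0,0,0.096,-0.016,0.018],[0,0,0,0,0.096,-0.016,0.018],[0,0,0,0,0.112,-0.032,0.018],[0,0,0,0,0.112,-0.016,0.018],[0,0,0,0,0.112,0,0.018]]}' > mv.in && python3 inch.py mv.in
python3 -c "
from h import *
p,r,s=pose(); print(s['joint_positions'].round(3),s['force'],s['qd'].round(2))
for f in(.785,.95,1.1,1.25,1.4,1.571): arc(f)"
```

```text
time: 5.38
eef_pos: [0.5023, -0.1789, 0.1278]
tcp_rot: [2.356, -0.0, 1.3]
force: [-0.9, 1.4, 0.2]
finger_gap: 0.018
grip_force: 0.3
[-0.806  0.096  2.395  1.723  0.374 -2.132] [-0.86271123  1.39287663  0.23756506] [ 0.08 -0.05 -0.13 -0.36 -0.08  0.45]
phi 0.785 t 5.38 rot [ 0.     0.002 -0.002] d [-0.     -0.0016 -0.0015] after-rot d [-0.     -0.0016 -0.0015]
phi 0.95 t 5.38 rot [ 0.165  0.001 -0.002] d [-0.      0.0104  0.    ] after-rot d [-0.      0.0102 -0.0017]
phi 1.1 t 5.38 rot [ 0.315  0.001 -0.002] d [0.     0.0209 0.003 ] after-rot d [-0.      0.0208 -0.0036]
phi 1.25 t 5.38 rot [ 0.465  0.001 -0.002] d [0.     0.0308 0.0076] after-rot d [-0.     0.031 -0.007]
phi 1.4 t 5.38 rot [ 0.615  0.001 -0.002] d [0.0001 0.04   0.0136] after-rot d [-0.      0.0405 -0.0119]
phi 1.571 t 5.38 rot [ 0.786  0.001 -0.002] d [0.0001 0.0492 0.0221] after-rot d [-0.      0.0504 -0.0192]
```

Converted, 0.0056 m is 0.0896, 0.0055 m is 0.088, 0.0786 rad / 2 = 0.0393.

```bash
echo '{"offsets":[[0.0393,0,0,0,0.088,0,0.018],[0.0393,0,0,0,0.0896,0,0.018],[0.0393,0,0,0,0.0896,0,0.018],[0.0393,0,0,0,0.0896,0,0.018],[0.0393,0,0,0,0.0896,0,0.018],[0,0,0,0,0,0,0.018]]}' > mv.in && python3 inch.py mv.in
python3 -c "
from h import *
p,r,s=pose(); print(s['joint_positions'].round(3),s['force'],s['qd'].round(2))
for f in(1.178,1.571): arc(f)"
```

```text
time: 6.12
eef_pos: [0.5228, -0.1738, 0.1395]
tcp_rot: [2.631, -0.024, 1.325]
force: [0.9, -0.5, 0.9]
finger_gap: 0.0181
grip_force: 0.0
[-0.671  0.111  2.106  0.471  0.508 -0.785] [ 0.87341299 -0.45420671  0.91206624] [-0.01 -0.    0.07  0.13 -0.03 -0.14]
phi 1.178 t 6.12 rot [ 0.118 -0.031  0.01 ] d [-0.0104  0.0048 -0.0012] after-rot d [-0.0104  0.0047 -0.0014]
phi 1.571 t 6.12 rot [ 0.511 -0.029  0.016] d [-0.0109  0.0315  0.0088] after-rot d [-0.0104  0.032  -0.0075]
```

Converted, 0.0056 m is 0.0896, -0.0035 m is -0.056, 0.0786 rad / 2 = 0.0393.

```bash
echo '{"offsets":[[0.02,-0.005,0.0015,-0.056,0.024,0,0.018],[0.02,-0.005,0.0015,-0.056,0.024,0,0.018],[0.02,-0.005,0.0015,-0.0544,0.032,0,0.018],[0.0393,0,0,0,0.0896,0,0.018],[0.0393,0,0,0,0.0896,0,0.018],[0.0393,0,0,0,0.0896,0,0.018],[0,0,0,0,0,0,0.018]]}' > mv.in && python3 inch.py mv.in
python3 -c "
from h import *
p,r,s=pose(); print(s['joint_positions'].round(3),s['force'],s['qd'].round(2))
for f in(1.414,1.571): arc(f)"
```

```text
time: 7.0
eef_pos: [0.5392, -0.1877, 0.1444]
tcp_rot: [2.989, -0.006, 1.305]
force: [-0.6, -0.2, 0.3]
finger_gap: 0.0179
grip_force: 0.0
[-0.562  0.282  1.742  0.061  0.974 -0.326] [-0.58029944 -0.19424406  0.3173301 ] [-0.01 -0.03  0.06 -0.01 -0.03  0.  ]
phi 1.414 t 7.0 rot [-0.004 -0.006  0.001] d [-0.0013  0.0014 -0.002 ] after-rot d [-0.0013  0.0014 -0.002 ]
phi 1.571 t 7.0 rot [ 0.153 -0.006  0.001] d [-0.0013  0.0128 -0.0007] after-rot d [-0.0013  0.0125 -0.0026]
```

Converted, 0.005 m is 0.08, 0.004 m is 0.064, 0.052 rad / 2 = 0.026.

```bash
echo '{"offsets":[[0.025,-0.0015,0,-0.016,0.064,0,0.018],[0.025,-0.0015,0,0,0.064,0,0.018],[0.026,0,0,0,0.08,-0.016,0.018],[0,0,0,0,0,0,0.018],[0,0,0,0,0,0,0.018]]}' > mv.in && python3 inch.py mv.in
python3 - <<'E'
from h import *
p,r,s=pose(); print(s['joint_positions'].round(3),s['force'])
arc(1.571)
ims={n:get_image(n) for n in("scene","top","wrist")}
S=ims["scene"]; ps=camera_params("scene"); print(blobs(S,"blue",(120,150,230,240)),proj(ps,PV+[0,0,.09]))
c=np.hstack([cv2.resize(S[160:290,110:240],(400,400)),cv2.resize(ims["wrist"][100:340,140:380],(400,400))]); cv2.imwrite("pics/up.png",c[...,::-1]); cv2.imwrite("pics/top2.png",ims["top"][...,::-1])
E
```

```text
time: 7.62
eef_pos: [0.5493, -0.1922, 0.1466]
tcp_rot: [-3.141, 0.001, 1.302]
force: [0.6, -0.1, 0.7]
finger_gap: 0.0178
grip_force: 0.0
[-5.270e-01  3.830e-01  1.575e+00 -1.000e-03  1.184e+00 -2.580e-01] [ 0.61898021 -0.14680717  0.68425911]
phi 1.571 t 7.62 rot [-0.     0.001 -0.001] d [ 0.0003  0.0016 -0.0004] after-rot d [ 0.0003  0.0016 -0.0004]
[(array([169.90909091, 209.81818182]), np.int32(33), ((169.5, 210.0), (4.0, 7.0), 90.0))] [[161.34291169 209.31111535]]
```

View pics/up.png

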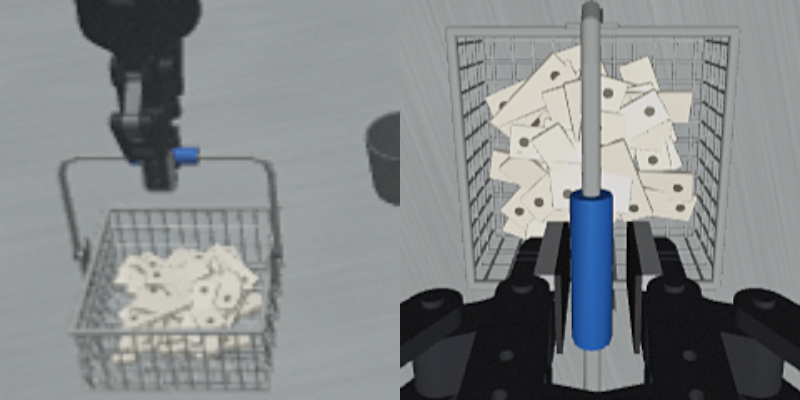

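The bail looks upright, with the sleeve at (592,270) between the pads in the wrist crop and the basket unmoved. Checking the sleeve's position exactly before closing.

```bash
python3 - <<'E'
from h import *
pw=camera_params("wrist"); im=get_image("wrist"); b=[q for q in blobs(im,"blue",(150,150,400,384),100)]; print(b)
c=b[0][2][0]; X=plane(pw,[c],.164)[0]; bx=np.array([np.cos(BY),np.sin(BY)]); by=np.array([-bx[1],bx[0]])
p,r,s=pose(); print(X,"vs pivot",(X-PV)[:2]@bx,(X-PV)[:2]@by,"vs tcp",(X-p)[:2]@bx,(X-p)[:2]@by)
T=cv2.imread("pics/top2.png")[...,::-1]; T0=cv2.imread("pics/top0.png")[...,::-1]
# rim corners, wrist view, z=.0605: crop px -> full
k=240/400; C=np.array([[447,30],[738,30],[718,285],[472,285]]); C=np.c_[140+(C[:,0]-400)*k,100+C[:,1]*k]
R=plane(pw,C,.0605); print(R); m=R[:2].mean(0); print("far rim mid rel pivot",(m-PV)[:2]@bx,(m-PV)[:2]@by)
E
```

```text
[(array([254.18032787, 260.93265397]), np.int32(2257), ((254.3716583251953, 261.08258056640625), (95.92081451416016, 25.014995574951172), 88.85424041748047))]
[ 0.54754442 -0.19200598  0.164     ] vs pivot -0.00030533290288612715 -0.0006085531816088724 vs tcp -0.002319866968651282 8.36797123782287e-05
[[ 0.50080075 -0.1125633   0.0605    ]
 [ 0.62769777 -0.147574    0.0605    ]
 [ 0.59301653 -0.27193187  0.0605    ]
 [ 0.46864201 -0.23766902  0.0605    ]]
far rim mid rel pivot -0.0005980229350487807 0.06354125587342663
```

Converted, -0.008 m is -0.128, -0.006 m is -0.096.

```bash
echo '{"offsets":[[0,0,0,0,-0.016,0,0.018],[0,0,0,0,-0.016,0,0.016],[0,0,0,0,0,0,0.014],[0,0,0,0,0,0,0.010],[0,0,0,0,0,0,0.006],[0,0,0,0,0,0,0.006],[0,0,0,0,0,0,0.006],[0,0,0,0,0,-0.048,0.006],[0,0,0,0,0,-0.096,0.006],[0,0,0,0,0,-0.128,0.006],[0,0,0,0,0,-0.128,0.006],[0,0,0,0,0,-0.048,0.006],[0,0,0,0,0,0,0.006]]}' > mv.in && python3 inch.py mv.in 60
python3 - <<'E'
from h import *
p,r,s=pose(); print(s['joint_positions'].round(3),s['force'],s['moment'])
pw=camera_params("wrist"); im=get_image("wrist"); b=blobs(im,"blue",(150,150,400,384),100); print(b[0][0])
S=get_image("scene")
c=np.hstack([cv2.resize(S[130:290,90:250],(400,400)),cv2.resize(im[100:340,140:380],(400,400))]); cv2.imwrite("pics/lift.png",c[...,::-1])
E
```

```text
time: 9.45
eef_pos: [0.5485, -0.1925, 0.1756]
tcp_rot: [-3.142, 0.003, 1.301]
force: [-0.0, 0.3, -4.5]
finger_gap: 0.0098
grip_force: 58.5
[-0.527  0.356  1.54  -0.003  1.246 -0.256] [-0.02035889  0.33471779 -4.53253195] [-0.03483072  0.02990849 -0.03457835]
[258.40585182 259.57999056]
```

View pics/lift.png

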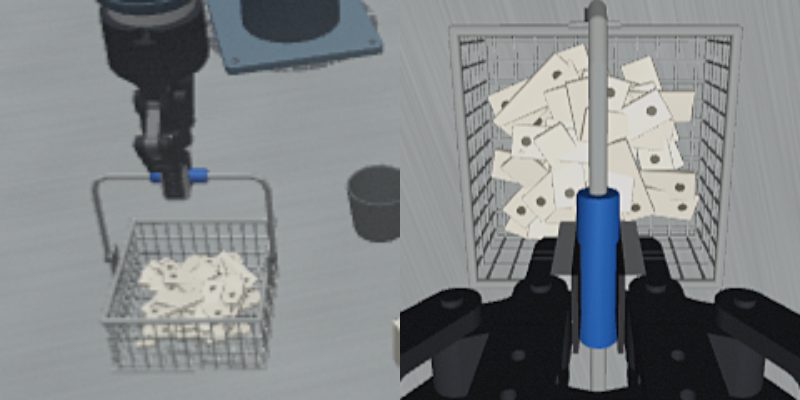

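Basket hangs level from the grip, clear of the bench. Lifting it the rest of the way.

Converted, -0.02 m is -0.32, -0.015 m is -0.24, 0.017 rad / 2 = 0.0085.

```bash
echo '{"offsets":[[0,0,0,0,0,-0.08,0.006],[0,0,0,0,0,-0.16,0.006],[0,0,0,0,0,-0.24,0.006],[0,0,0,0,0,-0.32,0.006],[0,0,0,0,0,-0.32,0.006],[0,0,0,0,0,-0.32,0.006],[0,0,0,0,0,-0.24,0.006],[0,0,0,0,0,-0.144,0.006],[0,0,0,0,0,-0.064,0.006],[0,0,0.008,0,0,0,0.006],[0,0,0.0085,0,0,0,0.006],[0,0,0.0085,0,0,0,0.006],[0,0,0.008,0,0,0,0.006]]}' > mv.in && python3 inch.py mv.in
cat >> h.py <<'E'
SY=-.334; SEAT=np.array([.571,.2265,.2535])
def st(x,y,z): # stand xy offset from seat, bar z -> delta
    c,s_=np.cos(SY),np.sin(SY); delta(np.array([SEAT[0]+c*x-s_*y,SEAT[1]+s_*x+c*y,z-.0174]),tool(SY,0))
E
python3 -c "
from h import *
st(-.12,-.2,.31); st(-.12,0,.31)"
```

```text
time: 11.18
eef_pos: [0.5485, -0.192, 0.2929]
tcp_rot: [-3.141, 0.003, 1.234]
force: [1.1, 0.2, -5.9]
finger_gap: 0.0098
grip_force: 58.5
t 11.18 rot [-0.001  0.003 -0.003] d [ 2.021e-01 -2.365e-01 -1.000e-04] after-rot d [ 0.2028 -0.2359  0.0003]
t 11.18 rot [-0.001  0.003 -0.003] d [ 0.4021 -0.2371 -0.0006] after-rot d [ 4.028e-01 -2.359e-01  3.000e-04]
```

Converted, 0.025 m is 0.4, 0.024 m is 0.384.

```bash
echo '{"offsets":[[0,0,0,0.064,-0.08,0,0.006],[0,0,0,0.128,-0.16,0,0.006],[0,0,0,0.192,-0.24,0,0.006],[0,0,0,0.256,-0.32,0,0.006],[0,0,0,0.256,-0.32,0,0.006],[0,0,0,0.256,-0.32,0,0.006],[0,0,0,0.256,-0.32,0,0.006],[0,0,0,0.288,-0.32,0,0.006],[0,0,0,0.288,-0.32,0,0.006],[0,0,0,0.304,-0.32,0,0.006],[0,0,0,0.32,-0.304,0,0.006],[0,0,0,0.352,-0.256,0,0.006],[0,0,0,0.384,-0.208,0,0.006],[0,0,0,0.4,-0.16,0,0.006],[0,0,0,0.4,-0.096,0,0.006],[0,0,0,0.4,-0.032,0,0.006],[0,0,0,0.4,0,0,0.006],[0,0,0,0.4,0,0,0.006],[0,0,0,0.32,0,0,0.006],[0,0,0,0.32,0,0,0.006]]}' > mv.in && python3 inch.py mv.in
echo '{"offsets":[[0,0,0,0.256,0,0,0.006],[0,0,0,0.16,0,0,0.006],[0,0,0,0.08,0,0,0.006],[0,0,0,0,0,0,0.006],[0,0,0,0,0,0,0.006]]}' > mv.in && python3 inch.py mv.in
python3 - <<'E'
from h import *
st(-.12,0,.31)
ps,pt=camera_params("scene"),camera_params("top")
S=get_image("scene");T=get_image("top");W=get_image("wrist")
print("top red",[b[:2] for b in blobs(T,"red",(100,150,180,200),4)],"scene red",[b[:2] for b in blobs(S,"red",(300,120,400,160),4)])
pw=camera_params("wrist"); b1=np.array([.53505,.20346,.273]);b2=np.array([.55789,.26935,.273]); print(proj(pw,[b1,b2]),[b[:2] for b in blobs(W,"red",None,10)])
c=np.hstack([cv2.resize(S[90:290,240:440],(400,400)),cv2.resize(W,(400,300)) if 0 else cv2.copyMakeBorder(cv2.resize(W,(400,300)),50,50,0,0,0)]); cv2.imwrite("pics/pre.png",c[...,::-1])
E
```

```text
time: 13.68
eef_pos: [0.4487, 0.2398, 0.2923]
tcp_rot: [-3.141, 0.003, 1.235]
force: [0.1, -1.0, -5.4]
finger_gap: 0.0098
grip_force: 58.5
time: 14.3
eef_pos: [0.459, 0.2676, 0.2921]
tcp_rot: [-3.141, 0.004, 1.235]
force: [0.3, -0.4, -5.2]
finger_gap: 0.0101
grip_force: 58.5
t 14.3 rot [-0.001  0.004 -0.002] d [-0.0021 -0.0008 -0.0005] after-rot d [-0.0021 -0.0008 -0.0005]
top red [(array([122., 166.]), np.int32(21)), (array([154.66666667, 178.33333333]), np.int32(18))] scene red [(array([339.33333333, 135.73333333]), np.int32(15)), (array([371.61538462, 136.61538462]), np.int32(13))]
[[407.18411782 284.75851284]
 [424.1563079  175.11171678]] [(array([419.54518072, 178.59036145]), np.int32(332)), (array([403.24324324, 287.65637066]), np.int32(259))]
```

View pics/pre.png

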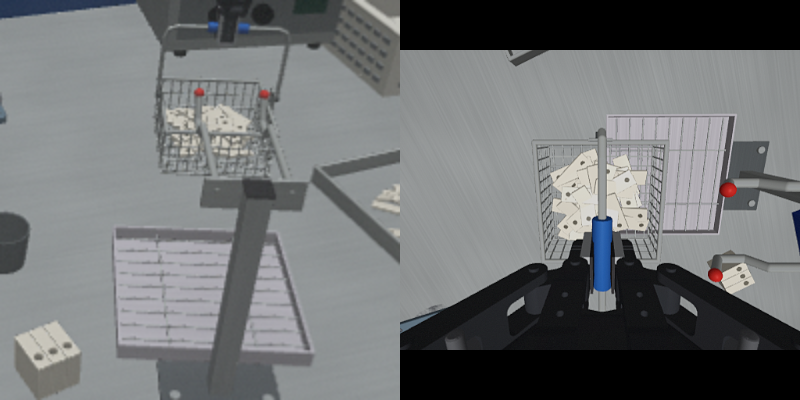

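The wrist view confirms both balls, at about (419,179) and (403,288) in the full image; the basket hangs level in front of the hook. I'll refine the hook position relative to the sleeve in this one camera.

```bash
python3 - <<'E'
from h import *
p,r,s=pose(); pw=camera_params("wrist"); W=get_image("wrist")
sl=blobs(W,"blue",(150,150,400,384),100)[0][2]; X=plane(pw,[sl[0]],p[2]+.0174)[0]
B=plane(pw,[b[0] for b in blobs(W,"red",None,10)],.273); print(X,p,B,np.linalg.norm(B[0]-B[1]))
d=B[0]-B[1]; yaw=np.arctan2(d[1],d[0])-np.pi/2; print("yaw",yaw)
m=B.mean(0); ex=np.array([np.cos(SY),np.sin(SY),0]); print("seat",m+.0265*ex,"tool-frame sleeve->seat",r.inv().apply(m+.0265*ex-X), "sleeve vs tcp",r.inv().apply(X-p))
E
```

```text
[0.45932844 0.26830721 0.30960936] [0.45915753 0.2676999  0.29220936] [[0.55509188 0.26814507 0.273     ]
 [0.53230054 0.2021571  0.273     ]] 0.06981301538337745
yaw -0.33255879393732335
seat [0.56873178 0.22646374 0.273     ] tool-frame sleeve->seat [-0.00327447  0.11709871  0.03657024] sleeve vs tcp [ 5.75548535e-04 -4.64707316e-05 -1.74018566e-02]
```

The rows are not in the units I measure in: shifts go in shares of 62.5 mm and turns go in shares of 2 rad. I convert before sending: 0.014 m is 0.224, 0.013 m is 0.208.

```bash
echo '{"offsets":[[0,0,0,-0.016,0.064,0,0.006],[0,0,0,-0.016,0.128,0,0.006],[0,0,0,-0.016,0.192,0,0.006],[0,0,0,0,0.224,0,0.006],[0,0,0,0,0.224,0,0.006],[0,0,0,0,0.224,0,0.006],[0,0,0,0,0.224,0,0.006],[0,0,0,0,0.208,0,0.006],[0,0,0,0,0.176,0,0.006],[0,0,0,0,0.128,0,0.006],[0,0,0,0,0.064,0,0.006],[0,0,0,0,0.032,0,0.006],[0,0,0,0,0,0,0.006],[0,0,0,0,0,0,0.006],[0,0,0,0,0,0,0.006],[0,0,0,0,0,0,0.006]]}' > mv.in && python3 inch.py mv.in
python3 - <<'E'
from h import *
st(-.001,0,.2545); p,r,s=pose(); print(s["joint_positions"].round(2))
S=get_image("scene");W=get_image("wrist")
c=np.hstack([cv2.resize(S[90:290,240:440],(400,400)),cv2.copyMakeBorder(cv2.resize(W,(400,300)),50,50,0,0,0)]); cv2.imwrite("pics/above.png",c[...,::-1])
E
```

```text
time: 16.5
eef_pos: [0.5695, 0.2264, 0.2921]
tcp_rot: [-3.141, 0.003, 1.235]
force: [0.5, 0.9, -5.5]
finger_gap: 0.0101
grip_force: 58.5
t 16.5 rot [-0.001  0.003 -0.002] d [0.0007 0.0004 0.055 ] after-rot d [0.0006 0.0004 0.055 ]
[ 0.2   0.34  1.27 -0.    1.53  0.53]
```

View pics/above.png

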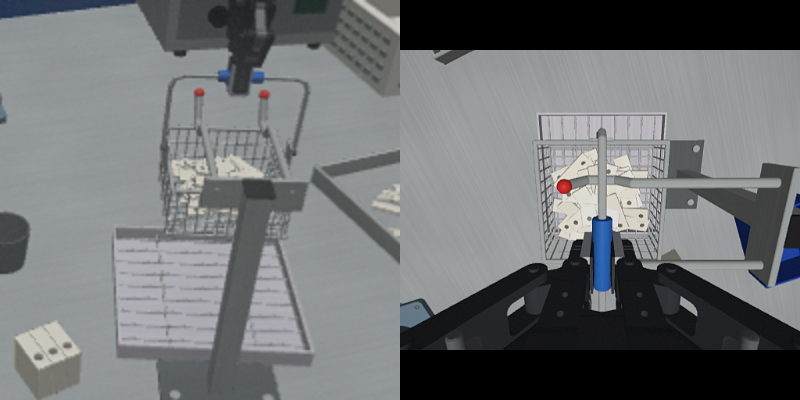

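The bar at column 602 sits over the dip (about 580–630) and between the prongs. Lowering slowly.

Converted, 0.008 m is 0.128, 0.007 m is 0.112.

```bash
echo '{"offsets":[[0,0,0,0,0,0.048,0.006],[0,0,0,0,0,0.096,0.006],[0,0,0,0,0,0.128,0.006],[0,0,0,0,0,0.128,0.006],[0,0,0,0,0,0.128,0.006],[0,0,0,0,0,0.112,0.006],[0,0,0,0,0,0.08,0.006],[0,0,0,0,0,0.048,0.006],[0,0,0,0,0,0.032,0.006],[0,0,0,0,0,0,0.006],[0,0,0,0,0,0,0.006]]}' > mv.in && python3 inch.py mv.in
python3 -c "
from h import *
st(-.001,0,.2535); p,r,s=pose(); print(s['force'],s['moment'])"
```

```text
time: 17.98
eef_pos: [0.5697, 0.2262, 0.2423]
tcp_rot: [-3.141, 0.003, 1.235]
force: [0.1, -0.3, -5.4]
finger_gap: 0.0096
grip_force: 58.5
t 17.98 rot [-0.     0.003 -0.002] d [0.0007 0.0002 0.0062] after-rot d [0.0007 0.0002 0.0062]
[ 0.07580806 -0.30213455 -5.38145652] [-0.0268983  -0.00422515  0.03193443]
```

Converted, 0.001 m is 0.016.

```bash
for i in 1; do echo '{"offsets":[[0,0,0,0,0,0.016,0.006],[0,0,0,0,0,0.016,0.006],[0,0,0,0,0,0.016,0.006],[0,0,0,0,0,0.016,0.006],[0,0,0,0,0,0,0.006]]}' > mv.in && python3 inch.py mv.in; done; echo '{"offsets":[[0,0,0,0,0,0.0112,0.006],[0,0,0,0,0,0.0112,0.006],[0,0,0,0,0,0,0.006]]}' > mv.in && python3 inch.py mv.in
```

```text
time: 18.6
eef_pos: [0.5695, 0.2262, 0.2379]
tcp_rot: [-3.141, 0.003, 1.235]
force: [-0.8, 0.5, -6.0]
finger_gap: 0.0098
grip_force: 58.5
time: 18.98
eef_pos: [0.5696, 0.2262, 0.2368]
tcp_rot: [-3.141, 0.003, 1.235]
force: [0.4, -0.2, -4.5]
finger_gap: 0.0101
grip_force: 58.6
```

Converted, 0.0005 m is 0.008.

```bash
echo '{"offsets":[[0,0,0,0,0,0.008,0.006],[0,0,0,0,0,0,0.006]]}' > mv.in && python3 inch.py mv.in; echo '{"offsets":[[0,0,0,0,0,0.008,0.006],[0,0,0,0,0,0,0.006]]}' > mv.in && python3 inch.py mv.in;echo '{"offsets":[[0,0,0,0,0,0,0.006],[0,0,0,0,0,0,0.006]]}' > mv.in && python3 inch.py mv.in
```

```text
time: 19.23
eef_pos: [0.5696, 0.2262, 0.2366]
tcp_rot: [3.142, 0.003, 1.235]
force: [-1.7, 0.8, -1.5]
finger_gap: 0.01
grip_force: 58.8
time: 19.48
eef_pos: [0.5697, 0.2262, 0.2364]
tcp_rot: [3.141, 0.003, 1.235]
force: [-2.3, -0.6, 2.0]
finger_gap: 0.0099
grip_force: 59.2
time: 19.73
eef_pos: [0.5697, 0.2262, 0.2364]
tcp_rot: [3.141, 0.003, 1.235]
force: [-2.1, -1.4, 5.4]
finger_gap: 0.0098
grip_force: 59.4
```

The hook now carries the bar. I'll back off a hair, ease the grip and open slowly.

Converted, -0.0004 m is -0.0064.

```bash
echo '{"offsets":[[0,0,0,0,0,-0.0064,0.006],[0,0,0,0,0,0,0.006],[0,0,0,0,0,0,0.006]]}' > mv.in && python3 inch.py mv.in 20; echo '{"offsets":[[0,0,0,0,0,0,0.011],[0,0,0,0,0,0,0.013],[0,0,0,0,0,0,0.016],[0,0,0,0,0,0,0.02],[0,0,0,0,0,0,0.026],[0,0,0,0,0,0,0.034],[0,0,0,0,0,0,0.034]]}' > mv.in && python3 inch.py mv.in
python3 - <<'E'
from h import *
S=get_image("scene");W=get_image("wrist"); print(blobs(W,"blue",(150,150,400,384),100)[0])
c=np.hstack([cv2.resize(S[90:290,240:440],(400,400)),cv2.copyMakeBorder(cv2.resize(W,(400,300)),50,50,0,0,0)]); cv2.imwrite("pics/rel.png",c[...,::-1])
E
```

```text
time: 20.1
eef_pos: [0.5697, 0.2262, 0.2363]
tcp_rot: [-3.141, 0.003, 1.235]
force: [-1.9, -0.6, 5.3]
finger_gap: 0.0097
grip_force: 59.4
time: 20.98
eef_pos: [0.5695, 0.2262, 0.236]
tcp_rot: [-3.141, 0.003, 1.235]
force: [0.7, -0.1, -0.0]
finger_gap: 0.034
grip_force: 0.0
(array([259.1287478 , 260.52689594]), np.int32(2268), ((259.5, 261.0), (25.0, 96.0), 0.0))
```

View pics/rel.png

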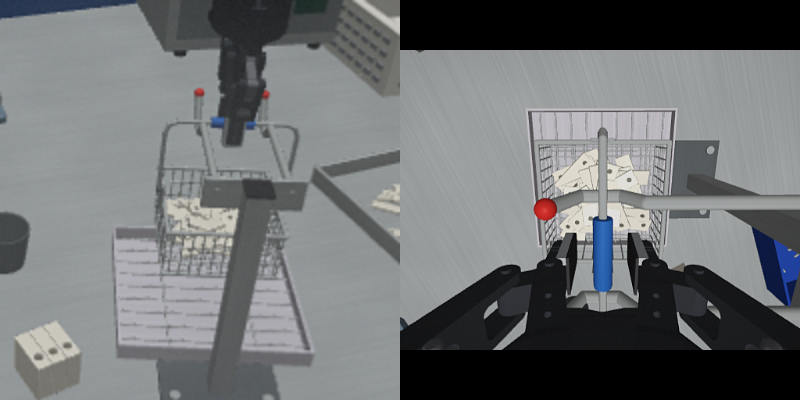

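The bar rests at column 603 in the flat of both dips, with the pads clear. Retreating straight up.

```bash
echo '{"offsets":[[0,0,0,0,0,-0.064,0.034],[0,0,0,0,0,-0.128,0.034],[0,0,0,0,0,-0.192,0.034],[0,0,0,0,0,-0.256,0.034],[0,0,0,0,0,-0.32,0.034],[0,0,0,0,0,-0.32,0.034],[0,0,0,0,0,-0.32,0.034],[0,0,0,0,0,-0.32,0.034],[0,0,0,0,0,-0.192,0.034],[0,0,0,0,0,-0.08,0.034],[0,0,0,0,0,0,0.034],[0,0,0,0,0,0,0.034],[0,0,0,0,0,0,0.034],[0,0,0,0,0,0,0.034]]}' > mv.in && python3 inch.py mv.in
python3 - <<'E'
from h import *
ps=camera_params("scene"); pw=camera_params("wrist")
S=get_image("scene");W=get_image("wrist")
b=blobs(W,"blue",(150,100,400,384),60); X=plane(pw,[b[0][2][0]],.2535)[0]; rd=[q[0] for q in blobs(W,"red",None,10)]; B=plane(pw,rd,.273); print(X,B)
ex=np.array([np.cos(SY),np.sin(SY),0]); print("bar ahead of balls",(X-B.mean(0))@ex,"side",(X-B.mean(0))@[-ex[1],ex[0],0])
print(blobs(S,"blue",(300,120,400,180))[0][0])
for _ in range(3): print(blobs(get_image("wrist"),"blue",(150,100,400,384),60)[0][0])
c=np.hstack([cv2.resize(S[90:290,240:440],(400,400)),cv2.copyMakeBorder(cv2.resize(W,(400,300)),50,50,0,0,0)]); cv2.imwrite("pics/fin.png",c[...,::-1])
E
```

```text
time: 22.82
eef_pos: [0.5696, 0.2266, 0.3726]
tcp_rot: [-3.14, 0.004, 1.235]
force: [-0.2, 0.4, -0.5]
finger_gap: 0.034
grip_force: 0.0
[0.56988124 0.22656465 0.2535    ] [[0.55524706 0.26822698 0.273     ]
 [0.53290728 0.2020332  0.273     ]]
bar ahead of balls 0.027186059914974033 side 0.00036710618492137787
[356.50746269 150.11940299]
[258.59459459 189.62331081]
[258.55405405 189.65202703]
[258.50255537 189.54344123]
```

View pics/fin.png

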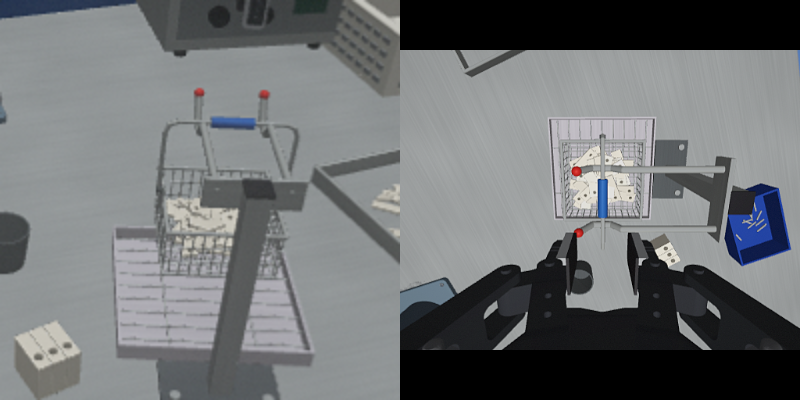

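The sleeve rests between the prongs, 27 mm behind the balls (nominal 26.5) and centred to 0.4 mm. The basket is still and level, with blocks and cup in place.

```bash
echo '{"offsets":[[0,0,0,0,0,0,0.034],[0,0,0,0,0,0,0.034],[0,0,0,0,0,0,0.034],[0,0,0,0,0,0,0.034],[0,0,0,0,0,0,0.034],[0,0,0,0,0,0,0.034],[0,0,0,0,0,0,0.034],[0,0,0,0,0,0,0.034]]}' > mv.in && python3 inch.py mv.in; python3 -c "
from workcell import manip, order, get_image, camera_params
print(order.sign_off())"
```

```text
time: 24.08
eef_pos: [0.5697, 0.2266, 0.373]
tcp_rot: [-3.141, 0.003, 1.235]
force: [0.2, 0.0, -0.8]
finger_gap: 0.034
grip_force: 0.0
the job is handed in; nothing more can be done
None
```

The basket is hanging by its upright bail in both dips of the hook, level, still and free by the final camera check, and I handed the job in at about 24 s with the gripper clear; the hand-in gave no verdict.

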